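# Find the full gas cartridge on a balance and load the pump

### The arm

A 6-joint arm with a two-finger parallel gripper is mounted at the origin on the work surface. World frame = base frame: x ahead of the robot, y to its left, z up, the work surface at z = 0. Lengths are in mm, angles in rad, forces in N, time in s.
With the tool pointing down it reaches from about 425 to 1125 mm from the base axis. Payload 14.9 kg.
Tool frame: the origin (TCP) lies at the very end of the fingers, on their centre line; the grasp point (between the pads) lies 19 mm behind it (arm.grip_point_offset is the distance from the TCP to the grasp point, in mm); z points along the fingers, y is the line along which they close (so a half turn about z gives the same grasp; the last joint's range is limited). The gripper opens to 91 mm and grips with 3 to 60 N. Pads are 32 mm wide; open, the fingers measure 118 mm over their backs; the gripper's body (76 mm by 178 mm) begins 60 mm behind the grasp point.
Start: joints at [1.173, 0.379, 1.734, -0, 1.028, -0.033], TCP at [249.742, 653.947, 213.932] pointing down, gripper open.
Joint ranges: [-2.77, 2.77], [-0.74, 2.19], [0, 2.66], [-1.06, 4.2], [0.31, 2.87], [-3.08, 3.08]. Speed limits (rad/s): [1.89, 1.89, 2.39, 3.14, 3.14, 3.14].

### API

Orientations are given as a unit quaternion [x, y, z, w].
In Python, from rig import status, optics, order, arm gives the robot as it stands.
- The arm moves only by the shell command python3 -m inch 'ROWS'. ROWS is JSON, a list that holds one entry, the list of rows, each a list of 7 numbers: the shift along the world's x, y, z in cm, then the turn, a rotation vector about the world's x, y, z in degrees, then the finger opening in cm, from 0 to 9.12. A call has 1 to 20 rows; each row is the pose to reach, as a shift and turn from the pose commanded when the call began; what a row does not reach only later rows make up. A row lasts 1/8 s, in which the tool goes at most 62.5 mm and 10.7 degrees, less where a joint would pass 70% of its speed; a pose out of reach is approached as far as the arm can. A call with a gripper value outside its range is refused whole. The fingers move at their own pace and stop on an object; the grip force is fixed at half the most. Time passes only in rows, so rows that repeat a pose let the fingers close. It gives the time, the measured TCP pose, the force, the opening and the grip force at its end, in the units of the state.
- status.sense(): the state, without advancing time (a new reading comes with each control period).
- optics.read_camera(name): name is "side" or "top"; returns a dict with "image" (480x640x3 uint8, blue, green, red), "range_z" (480x640 float32, mm along the optical axis (not along the pixel's ray), 0 where there is no reading), "K" (3x3 intrinsics, pixels), "R" (3x3) and "t" (3): a world point X has camera coordinates R X + t. Camera axes: x right, y down, z forward; pixel columns grow to the right and rows downward; lengths in mm; the calibration is good to about 2 mm. A picture is of the moment at which its call begins.
- order.sign_off(): hands the job in; it is judged then, once.
Trained networks look in a picture, given as the dict that the camera call returned (one of the last four; its "shot" number tells which), for a name from the list of things; names that differ only in an ending like _2 or _b are one class to them, and where a whole thing is asked for, a point or a joint stands for the part that bears it (a point fixed in the world has none). Each returns a list of dicts, best first, with "confidence" (0 to 1); they miss things now and then, are a little off and sometimes report something else, mostly with a low value. They report only what shows in the picture. A call takes as long as a camera call.
- optics.spot_in(picture, query): "rect" ([left, top, right, bottom] as shares, 0 to 1, of the picture: columns of its width, rows of its height, round what is visible of it).
- optics.tip_of(picture, query): "at" ([column, row] as shares, 0 to 1, of the picture: columns of its width, rows of its height: a listed point, or the origin of a listed thing).
The state is a dict: "t": time; "q": joint angles; "qd": joint speeds; "joint_efforts": joint torques, N m; "ee_pos": TCP position; "tcp_rot": TCP orientation; "contact_force": force on the tool from outside, world axes, zero at the start; "ft_torque": the same for the moment, N m; "gripper_width": opening from 0.0 (shut) to 1.0 (fully open); "grip_force": force on a finger pad.
Only numpy, scipy, OpenCV 4.12 (cv2) and the standard library are available. Lean on these libraries where they do the work, as an engineer would, in place of code of your own. Each camera call takes 0.05 s, during which the arm holds its last target. There are 200 camera calls.

### The job

One of the two identical-looking gas cartridges in the steel tray is full and the other is spent. Stand one on each pan of the balance and let go of both, then take the one whose side drops and press it fully home in the pump's well, with steady gentle pressure and stopping as soon as you feel it bottom out. Leave the spent one standing on its pan, handle the balance gently, and do not disturb the tape roll, the jar or the bowl.

Things in the scene. Friction and masses are not known exactly. Their poses are not given: they have to be found in the camera images.
- cartridge_a: one of two outwardly identical steel cartridges, an upright cylinder 32 mm across and 100 mm tall (straight sides up to 88 mm, then a short neck 14 mm across). Origin at the centre of its foot, z up along its axis. It weighs 70 to 170 g: the full one is at least 35 g heavier than the spent one, and either name may be the full one. The filling is a solid that may rattle a little
- cartridge_b: the other cartridge, same shape and size as cartridge_a, origin at the centre of its foot
- tray: fixed steel tray, 120 mm along its x, 190 mm along its y, rim 14 mm high, floor 3 mm thick; the cartridges start upright on its floor about 90 mm apart along its y. Origin under its centre
- balance: fixed stand of the pivot balance; origin under its centre on the table, the beam lies along its y axis, the pivot is 50 mm above the table; base plate 100 x 90 x 12 mm, cheeks 60 mm high
- beam (a joint): tilt of the balance beam, rad: 0 level, positive = the left (+y of the balance) pan is down, stops at -0.05 and +0.05. Damped, swings over in one to two seconds; levels itself when empty, and rests on a stop with one cartridge or two
- pan_left (a point): centre of the floor of the pan on the balance's +y side, 110 mm from the pivot; 40 mm above the table when the beam is level, 5.5 mm lower or higher at the stops. The pan's dish is 42 mm wide inside with a rim 5 mm above its floor and 4 mm thick; a cartridge leans with the pan, and keeps that lean in a grip that fails to straighten it
- pan_right (a point): the same for the pan on the balance's -y side
- pump: fixed gas pump: a grey block 80 x 80 mm and 50 mm high with the round cartridge well in the middle of its top, origin under the well's centre on the table; on its +y side (from 42 mm to 172 mm off the well) a white casing 120 mm wide (x) and 60 mm high, with a gauge and a low knob up to 75 mm high
- well_mouth (a point): centre of the well's mouth, on the block's top face, 50 mm above the table, z up. The well is 36 mm wide with a 2 mm chamfer, for the 32 mm cartridge, foot down and neck up
- seat (a joint): how far the rubber seat in the well is pushed down, m: 0 at the start, 0.006 home. Its top starts 17 to 27 mm below the mouth, unseen and different each time. It slides against 4 N of friction and stays where left; when home it meets a stiff buffer and the force rises 6 N per mm. A downward push of 10 to 16 N is surely home if the cartridge is not jammed crooked; over 22 N damages the seal
- tape_roll: bystander: roll of tape lying flat, 70 mm across, 25 mm high; origin under its centre
- pill_jar: bystander: white jar, 48 mm across, 75 mm high; origin under its centre
- steel_bowl: bystander: steel bowl, 100 mm across, 45 mm high; origin under its centre

How it is judged (in metres and radians):
On the way:
1. both cartridges stand let go on opposite pans of the balance, and the beam, untouched, has tipped to one side (((distance between cartridge_a and pan_left below 0.01 m and angle between each of cartridge_a, cartridge_b's own z axis and vertical below 0.2 rad and distance between cartridge_b and pan_right below 0.01 m) or (distance between cartridge_a and pan_right below 0.01 m and angle between each of cartridge_a, cartridge_b's own z axis and vertical below 0.2 rad and distance between cartridge_b and pan_left below 0.01 m)) and (value of joint beam above 0.035 rad or value of joint beam below -0.035 rad) and contact force between the fingers and cartridge_a below 0.05 N and contact force between the fingers and cartridge_b below 0.05 N and contact force between each of the fingers, the arm and balance below 0.05 N), for 0.4 s.
At the end, for the whole second after the job is handed in: The heavier cartridge is in the pump's well, within 4 mm of centre and 5 degrees of upright, seat pushed at least 5 of its 6 mm down; the spent one stands on a balance pan, foot within 10 mm of its centre and 11 degrees of upright; both released and at rest (((horizontal distance between cartridge_a and well_mouth below 0.004 m and angle between cartridge_a's own z axis and vertical below 0.08 rad and z of cartridge_a in the frame of well_mouth below -0.015 m and contact force between cartridge_a and pump above 1 N and ((distance between cartridge_b and pan_left below 0.01 m and angle between cartridge_b's own z axis and vertical below 0.2 rad) or (distance between cartridge_b and pan_right below 0.01 m and angle between cartridge_b's own z axis and vertical below 0.2 rad))) or (horizontal distance between cartridge_b and well_mouth below 0.004 m and angle between cartridge_b's own z axis and vertical below 0.08 rad and z of cartridge_b in the frame of well_mouth below -0.015 m and contact force between cartridge_b and pump above 1 N and ((distance between cartridge_a and pan_left below 0.01 m and angle between cartridge_a's own z axis and vertical below 0.2 rad) or (distance between cartridge_a and pan_right below 0.01 m and angle between cartridge_a's own z axis and vertical below 0.2 rad)))) and value of joint seat above 0.005 m and linear speed of each of cartridge_a, cartridge_b below 0.02 m/s and contact force between the fingers and cartridge_a below 0.05 N and contact force between the fingers and cartridge_b below 0.05 N); the robot touches nothing.
It fails at once if a cartridge is pressed into the pump with more than 22 N (contact force between any of cartridge_a, cartridge_b and pump above 22 N).
It fails at once if the balance is pushed with more than 15 N by a cartridge or the robot (contact force between any of cartridge_a, cartridge_b, the fingers, the arm and balance above 15 N).
It fails at once if a bystander (tape roll, jar, bowl) is moved by more than 25 mm (distance of any of tape_roll, pill_jar, steel_bowl from where it was at the start of the episode above 0.025 m).
It also fails if it takes over 72 s, if anything falls off the work surface, if the arm or the gripper's body presses on something with over 40 N, if the wrist force passes 120 N, or if a joint passes its speed limit or range.

## Working session

There is one attempt and no reset: what is moved stays moved. The work goes in short steps, Python scripts to look and compute and a shell command to move; the robot and the scene stay as the last step left them, time stands still between calls to the robot, and variables do not carry over. Pictures are saved under pics/ and viewed, at most 13 in all, crops included, and the job is handed in when it is done.

```bash
ls; mkdir -p pics; cat > h.py <<'E'
import numpy as np, cv2
from rig import status, optics, order, arm
def world(c,u,v,z=None):
    """pixel -> world on plane z (mm), or by depth when z is None"""
    K,R,t=map(np.array,(c["K"],c["R"],c["t"]))
    d=np.linalg.solve(K,np.array([u,v,1.0]))
    if z is None:
        return R.T@(d*c["range_z"][int(v),int(u)]-t)
    o=-R.T@t; w=R.T@d
    return o+w*(z-o[2])/w[2]
def cloud(c):
    K,R,t=map(np.array,(c["K"],c["R"],c["t"]))
    v,u=np.mgrid[:480,:640]
    P=np.stack([u,v,np.ones_like(u)],-1)@np.linalg.inv(K).T*c["range_z"][...,None]
    return (P-t)@R
E
python3 - <<'E'
from h import *
s=status.sense();print({k:np.round(v,3) for k,v in s.items()})
for n in("top","side"):
    c=optics.read_camera(n);cv2.imwrite(f"pics/{n}0.png",c["image"])
    print(n,"cam",np.round(-np.array(c["R"]).T@np.array(c["t"])),np.round(c["R"],2).tolist())
    for q in["cartridge_a","tray","balance","pan_left","pan_right","pump","well_mouth","tape_roll","pill_jar","steel_bowl"]:
        for r in optics.tip_of(c,q)[:3]:
            if r["confidence"]<.3: continue
            u,v=r["at"][0]*640,r["at"][1]*480
            z={"pan_left":40,"pan_right":40,"well_mouth":50,"cartridge_a":3}.get(q,0)
            print(q,round(r["confidence"],2),round(u),round(v),np.round(world(c,u,v,z)))
E
```

```text
pics
{'t': np.float64(0.0), 'q': array([ 1.173,  0.379,  1.735, -0.   ,  1.028, -0.033]), 'qd': array([ 0.001, -0.   ,  0.001,  0.001,  0.   , -0.001]), 'joint_efforts': array([-1.0000e-03, -7.6373e+01, -4.3436e+01,  6.5000e-02,  4.3000e-02,
       -0.0000e+00]), 'ee_pos': array([249.582, 653.555, 213.257]), 'tcp_rot': array([ 0.181,  0.983, -0.001, -0.   ]), 'contact_force': array([ 0.021, -0.299,  0.372]), 'ft_torque': array([0.028, 0.03 , 0.019]), 'grip_force': np.float64(0.0), 'gripper_width': np.float64(1.003)}
top cam [ 401.  -16. 1144.] [[-0.02, -1.0, 0.01], [-0.99, 0.02, -0.17], [0.17, -0.01, -0.99]]
cartridge_a 0.73 415 292 [ 478. -241.    3.]
cartridge_a 0.64 453 282 [ 497. -325.    3.]
tray 0.8 436 293 [ 474. -287.    0.]
balance 0.63 312 246 [584. -19.   0.]
pan_left 0.62 259 238 [597.  93.  40.]
pan_right 0.79 363 241 [ 584. -128.   40.]
pump 0.77 161 279 [518. 312.   0.]
well_mouth 0.66 153 277 [516. 313.  50.]
tape_roll 0.75 311 309 [446. -14.   0.]
pill_jar 0.87 447 195 [ 694. -324.    0.]
steel_bowl 0.75 166 204 [684. 306.   0.]
side cam [  50. -706.  791.] [[0.82, -0.58, 0.01], [-0.36, -0.53, -0.77], [0.45, 0.62, -0.64]]
cartridge_a 0.93 412 409 [ 490. -328.    3.]
cartridge_a 0.69 368 376 [ 474. -238.    3.]
tray 0.67 383 402 [ 464. -290.    0.]
tray 0.52 382 294 [619. -98.   0.]
balance 0.64 346 281 [584. -30.   0.]
pan_left 0.71 319 234 [595.  81.  40.]
pan_right 0.79 377 297 [ 577. -129.   40.]
pump 0.67 231 206 [519. 319.   0.]
well_mouth 0.7 226 189 [509. 317.  50.]
tape_roll 0.65 284 304 [451. -14.   0.]
tape_roll 0.65 226 190 [540. 383.   0.]
tape_roll 0.51 498 351 [ 692. -322.    0.]
pill_jar 0.62 500 352 [ 695. -326.    0.]
steel_bowl 0.81 292 189 [670. 299.   0.]
```

```bash
python3 - <<'E'
from h import *
cs={n:optics.read_camera(n) for n in("top","side")}
im=np.hstack([cv2.resize(cs["top"]["image"][130:350,80:560],(800,367))]);im2=cv2.resize(cs["side"]["image"][130:450,130:530],(400,320))
cv2.imwrite("pics/a.png",im);cv2.imwrite("pics/b.png",im2)
for n,c in cs.items():
    P=cloud(c);ok=c["range_z"]>0
    for nm,(x,y),r,z0,z1 in[("cartA",(478,-241),35,82,95),("cartB",(495,-326),35,82,95),("neckA",(478,-241),35,96,106),("neckB",(495,-326),35,96,106),
        ("panL",(596,88),35,36,43),("panR",(582,-128),35,36,43),("rimL",(596,88),40,43,49),("rimR",(582,-128),40,43,49),("block",(514,315),65,45,55),("casing",(520,420),90,56,66)]:
        m=ok&(np.hypot(P[...,0]-x,P[...,1]-y)<r)&(P[...,2]>z0)&(P[...,2]<z1)
        if m.sum()>3:
            Q=P[m];print(n,nm,m.sum(),np.round(np.median(Q,0)),"box",np.round((Q.min(0)+Q.max(0))/2),np.round(np.ptp(Q,axis=0)),cv2.minAreaRect(Q[:,:2].astype(np.float32)))
E
```

```text
top cartA 71 [ 467. -231.   93.] box [ 470. -239.   89.] [30. 32. 12.] ((470.1695251464844, -237.90707397460938), (30.103635787963867, 30.152355194091797), 42.45969009399414)
top cartB 63 [ 487. -320.   93.] box [ 486. -327.   89.] [30. 30. 13.] ((487.373046875, -326.7778625488281), (28.86311149597168, 30.306814193725586), 74.17295837402344)
top neckA 110 [ 470. -238.   99.] box [ 472. -239.  101.] [26. 25. 10.] ((471.2484130859375, -239.64315795898438), (24.28034782409668, 25.894121170043945), 84.76676177978516)
top neckB 127 [ 486. -326.   99.] box [ 487. -328.  101.] [28. 27. 10.] ((486.63006591796875, -327.7857971191406), (26.260663986206055, 28.058320999145508), 85.62356567382812)
top panL 335 [596.  85.  39.] box [597.  82.  39.] [48. 58.  7.] ((595.3152465820312, 85.69660949707031), (53.88813400268555, 48.75686264038086), 50.44907760620117)
top panR 94 [ 581. -117.   42.] box [ 579. -120.   40.] [39. 53.  6.] ((581.8900756835938, -118.97396087646484), (52.31314468383789, 38.40621566772461), 77.96183776855469)
top rimL 48 [596.  77.  45.] box [596.  87.  46.] [47. 47.  5.] ((59
[... 1626 characters left out ...]
94), 13.989290237426758)
side rimL 15 [589.  71.  43.] box [595.  84.  44.] [47. 45.  2.] ((595.6181640625, 86.64727783203125), (46.03837966918945, 43.40549850463867), 24.644241333007812)
side rimR 334 [ 579. -132.   45.] box [ 578. -127.   46.] [51. 62.  6.] ((580.5899047851562, -128.74658203125), (58.0222053527832, 48.463478088378906), 51.19302749633789)
side block 861 [511. 318.  50.] box [517. 316.  50.] [103.  97.  10.] ((515.17626953125, 315.9712219238281), (95.9384536743164, 103.21063995361328), 87.13301086425781)
side casing 1490 [517. 408.  60.] box [519. 417.  61.] [129. 137.  10.] ((518.9974365234375, 416.7438659667969), (133.27960205078125, 119.45246124267578), 84.70590209960938)
```

View pics/a.png

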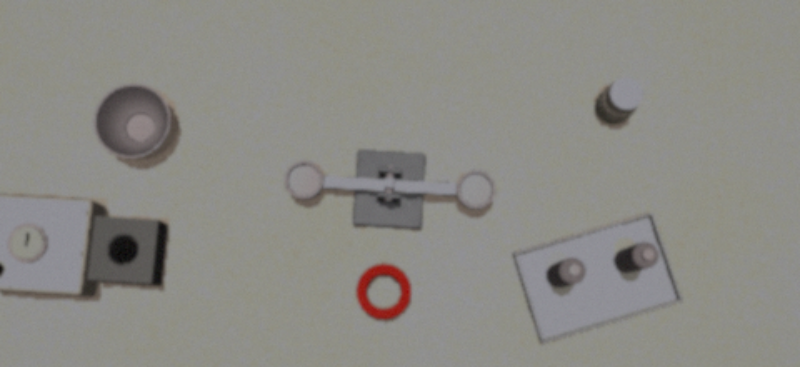

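View pics/b.png

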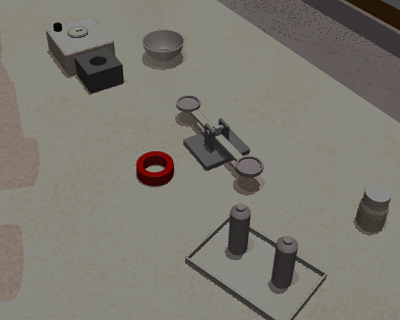

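The pictures show the pump at upper left with its dark well, the balance in the middle, the tape roll below it, and the tray with both cartridges at lower right. I'm setting out over the nearer cartridge, at about (470, -240).

```bash
python3 -m inch '[[[35,-65.4,0,0,0,-20,9.12],[35,-65.4,0,0,0,-40,9.12],[35,-65.4,0,0,0,-59,9.12],[35,-65.4,0,0,0,-59,9.12],[35,-65.4,0,0,0,-59,9.12],[35,-65.4,0,0,0,-59,9.12],[35,-65.4,0,0,0,-59,9.12],[35,-65.4,0,0,0,-59,9.12],[35,-65.4,0,0,0,-59,9.12],[35,-65.4,0,0,0,-59,9.12],[35,-65.4,0,0,0,-59,9.12],[35,-65.4,0,0,0,-59,9.12],[22,-89.4,0,0,0,-59,9.12],[22,-89.4,0,0,0,-59,9.12],[22,-89.4,0,0,0,-59,9.12],[22,-89.4,0,0,0,-59,9.12],[22,-89.4,0,0,0,-59,9.12],[22,-89.4,0,0,0,-59,9.12],[22,-89.4,-6,0,0,-59,9.12]]]'
python3 - <<'E'
from h import *
from scipy.spatial.transform import Rotation as Ro
s=status.sense();print(s["ee_pos"],Ro.from_quat(s["tcp_rot"]).as_matrix().round(3)[:,1:].T.tolist())
for n in("top","side"):
    c=optics.read_camera(n);g=c["image"].max(2)
    r=optics.spot_in(c,"well_mouth")[:1]+optics.spot_in(c,"pump")[:1];print(r)
    X=np.array([514,314,50.]);p=np.array(c["K"])@(np.array(c["R"])@X+np.array(c["t"]));u,v=(p[:2]/p[2]).astype(int)
    w=g[v-14:v+15,u-18:u+19];th,b=cv2.threshold(w,0,255,cv2.THRESH_OTSU+cv2.THRESH_BINARY_INV)
    k,l,st,ce=cv2.connectedComponentsWithStats(b)
    print(n,th,(u,v))
    for i in range(1,k):
        a,bb,ww,hh,ar=st[i]
        if ar>30:
            x0,y0=u-18+a,v-14+bb
            print(ar,ww,hh,"cen",world(c,u-18+ce[i][0],v-14+ce[i][1],50).round(1),"boxc",world(c,x0+(ww-1)/2,y0+(hh-1)/2,50).round(1))
    cv2.imwrite(f"pics/w_{n}.png",cv2.resize(c["image"][v-40:v+40,u-40:u+40],(320,320),interpolation=cv2.INTER_NEAREST))
a=np.hstack([cv2.imread(f"pics/w_{n}.png") for n in("top","side")]);cv2.imwrite("pics/w.png",a)
E
```

```text
t: 3.58
ee_pos: [472.9, -241.3, 156.8]
tcp_rot: [0.642, 0.767, 0.001, 0.004]
contact_force: [0.4, -1.2, -1.1]
gripper_width: 0.997
grip_force: 0.0
[ 472.94321644 -241.26001871  156.83217739] [[0.985, 0.175, 0.007], [0.007, -0.004, -1.0]]
[{'rect': [0.1019, 0.506, 0.282, 0.6417], 'confidence': 0.58}, {'rect': [0.1038, 0.5123, 0.2756, 0.6377], 'confidence': 0.79}]
top 69.0 (np.int64(152), np.int64(278))
246 18 18 cen [512.3 313.1  50. ] boxc [511.5 312.7  50. ]
[{'rect': [0.2737, 0.3108, 0.3916, 0.466], 'confidence': 0.72}, {'rect': [0.2733, 0.3046, 0.3961, 0.4598], 'confidence': 0.65}]
side 124.0 (np.int64(228), np.int64(189))
965 37 29 cen [512.7 310.3  50. ] boxc [514.4 315.1  50. ]
```

View pics/w.png

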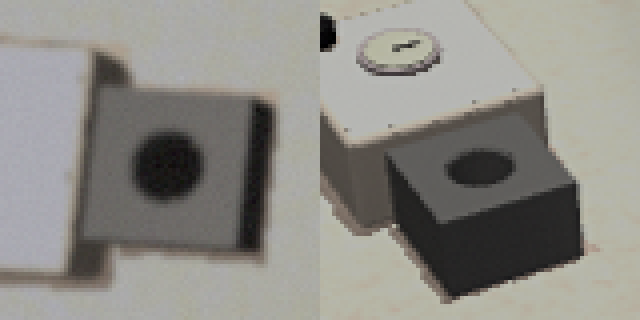

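The well shows as a dark disc, at crop position (168, 165) in the top view and (480, 168) in the side view. That puts it near (513, 313). Next: descend and grip.

```bash
python3 -m inch '[[[0,0,-5,0,0,0,9.12],[0,0,-9,0,0,0,9.12],[0,0,-10.2,0,0,0,9.12],[0,0,-10.2,0,0,0,9.12],[0,0,-10.2,0,0,0,2],[0,0,-10.2,0,0,0,2],[0,0,-10.2,0,0,0,2],[0,0,-10.2,0,0,0,2],[0,0,-10.2,0,0,0,2],[0,0,-10.2,0,0,0,2],[0,0,-10.2,0,0,0,2]]]'
```

```text
t: 5.25
ee_pos: [469.7, -240.1, 51.9]
tcp_rot: [0.642, 0.767, -0.0, -0.0]
contact_force: [0.9, -0.7, -0.1]
gripper_width: 0.34
grip_force: 30.0
```

```bash
python3 -m inch '[[[0,0,6,0,0,0,2],[0,0,10,0,0,0,2],[5,5,10,0,0,10,2],[10.9,11.1,10,0,0,20,2],[10.9,11.1,10,0,0,30,2],[10.9,11.1,10,0,0,40,2],[10.9,11.1,10,0,0,50,2],[10.9,11.1,10,0,0,60,2],[10.9,11.1,10,0,0,70,2],[10.9,11.1,7,0,0,75,2],[10.9,11.1,5.7,0,0,75,2],[10.9,11.1,5.7,0,0,75,2],[10.9,11.1,5.7,0,0,75,2]]]'
cat > look.py <<'E'
from h import *
import sys
x,y=map(float,sys.argv[1:3]);tag=sys.argv[3]
s=status.sense();print(s["ee_pos"].round(1) if hasattr(s["ee_pos"],"round") else s["ee_pos"])
out=[]
for n in("side","top"):
    c=optics.read_camera(n)
    X=np.array([x,y,50.]);p=np.array(c["K"])@(np.array(c["R"])@X+np.array(c["t"]));u,v=(p[:2]/p[2]).astype(int)
    u0,v0=max(0,u-60),max(0,v-65);print(n,"crop origin",u0,v0)
    out.append(cv2.resize(c["image"][v0:v0+100,u0:u0+100],(400,400),interpolation=cv2.INTER_CUBIC))
    for q in("cartridge_a","pan_left","pan_right"):
        for r in optics.tip_of(c,q)[:2]:
            if r["confidence"]>.3:
                uu,vv=r["at"][0]*640,r["at"][1]*480
                print(n,q,round(r["confidence"],2),[round(uu,1),round(vv,1)],np.round(world(c,uu,vv,40),1))
    np.savez(f"/tmp/{tag}_{n}.npz",**{k:c[k] for k in("image","range_z","K","R","t")})
cv2.imwrite(f"pics/{tag}.png",np.hstack(out))
E
python3 look.py 579 -130 p1
```

```text
t: 6.88
ee_pos: [579.2, -129.1, 109.6]
tcp_rot: [0.043, 0.999, -0.0, 0.0]
contact_force: [0.3, -0.3, -2.1]
gripper_width: 0.335
grip_force: 30.0
[ 579.2 -129.1  109.6]
side crop origin 318 227
side cartridge_a 0.97 [379.0, 286.8] [ 597.1 -110.5   40. ]
side cartridge_a 0.75 [319.4, 230.7] [602.5  88.9  40. ]
side pan_left 0.93 [317.6, 230.8] [599.3  90.7  40. ]
side pan_right 0.63 [290.7, 190.0] [633.8 246.8  40. ]
side pan_right 0.61 [378.1, 297.9] [ 577.5 -132.2   40. ]
top crop origin 304 178
top pan_left 0.6 [263.4, 235.0] [602.9  84.4  40. ]
```

View pics/p1.png

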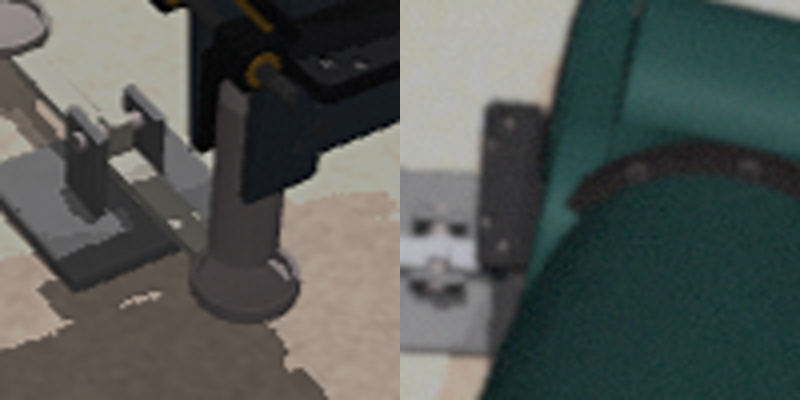

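```bash
python3 -m inch '[[[0,-0.05,-1.2,0,0,0,2],[0,-0.05,-1.8,0,0,0,2],[0,-0.05,-2,0,0,0,2],[0,-0.05,-2.15,0,0,0,2],[0,-0.05,-2.3,0,0,0,2],[0,-0.05,-2.4,0,0,0,2],[0,-0.05,-2.4,0,0,0,2],[0,-0.05,-2.4,0,0,0,2]]]'; python3 look.py 579 -130 p2
```

```text
t: 8.28
ee_pos: [578.8, -129.6, 85.0]
tcp_rot: [0.043, 0.999, -0.0, 0.0]
contact_force: [0.3, -0.0, -1.9]
gripper_width: 0.34
grip_force: 30.0
[ 578.8 -129.6   85. ]
side crop origin 318 227
side cartridge_a 0.79 [377.5, 294.6] [ 581.8 -124.9   40. ]
side cartridge_a 0.56 [412.8, 410.1] [ 469.4 -347.7   40. ]
side pan_left 0.65 [320.4, 229.4] [606.5  91.4  40. ]
side pan_right 0.86 [378.8, 299.4] [ 576.1 -135.8   40. ]
top crop origin 304 178
top cartridge_a 0.76 [452.8, 282.1] [ 493.9 -313.8   40. ]
top pan_left 0.91 [260.0, 235.5] [602.   91.8  40. ]
top pan_left 0.71 [164.0, 207.3] [667.8 298.1  40. ]
top pan_right 0.45 [259.9, 235.8] [601.3  91.9  40. ]
```

View pics/p2.png

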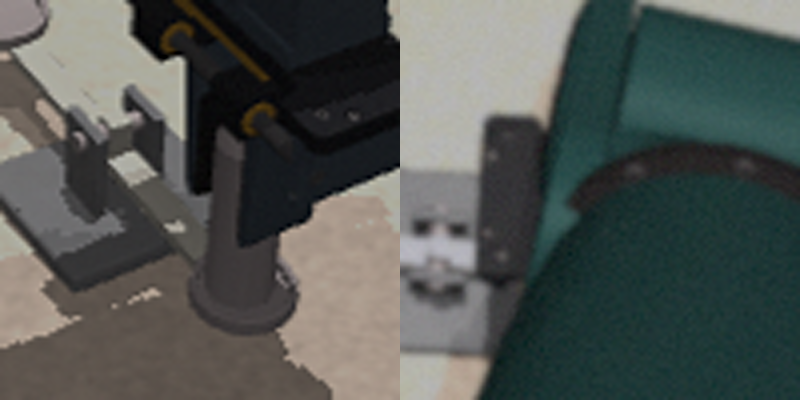

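The side view shows the cartridge (crop x 205–278) inside the dish (187–300), with the pan already down. Release, then on to the second cartridge.

```bash
python3 -m inch '[[[0,0,0,0,0,0,4],[0,0,0,0,0,0,6],[0,0,0,0,0,0,9.12],[0,0,0,0,0,0,9.12],[0,0,3,0,0,0,9.12],[0,0,8,0,0,0,9.12],[-1,-2,8.5,0,0,-10,9.12],[-5,-8,8.5,0,0,-20,9.12],[-9.3,-14,8.5,0,0,-30,9.12],[-9.3,-19.8,8.5,0,0,-40,9.12],[-9.3,-19.8,8.5,0,0,-50,9.12],[-9.3,-19.8,8.5,0,0,-60,9.12],[-9.3,-19.8,8.5,0,0,-70,9.12],[-9.3,-19.8,8.5,0,0,-75,9.12],[-9.3,-19.8,8.5,0,0,-75,9.12]]]'; python3 look.py 579 -130 p3; python3 - <<'E'
from h import *
c=dict(np.load("/tmp/p3_side.npz"));P=cloud(c)
for x,y in((579,-130),(486,-328)):
    for z0,z1 in((55,75),(75,95),(95,118)):
        m=(c["range_z"]>0)&(np.hypot(P[...,0]-x,P[...,1]-y)<30)&(P[...,2]>z0)&(P[...,2]<z1)&(c["image"].max(2)>40);Q=P[m];print(z0,len(Q),np.round((Q.min(0)+Q.max(0))/2,1) if len(Q) else'')
for z in(0,40,60):
    print(world(c,228,190.5,50)) if z==0 else None
E
```

```text
t: 10.55
ee_pos: [485.7, -327.6, 169.9]
tcp_rot: [0.642, 0.767, -0.0, -0.0]
contact_force: [-0.5, 0.3, 0.1]
gripper_width: 1.001
grip_force: 0.0
[ 485.7 -327.6  169.9]
side crop origin 318 227
side cartridge_a 0.66 [413.7, 410.4] [ 470.2 -348.8   40. ]
side cartridge_a 0.5 [346.0, 275.8] [565.2 -52.1  40. ]
side pan_left 0.59 [319.4, 229.3] [605.1  92.8  40. ]
side pan_right 0.69 [378.7, 300.4] [ 574.3 -137.7   40. ]
top crop origin 304 178
top cartridge_a 0.86 [366.0, 243.2] [ 580.6 -134.    40. ]
top cartridge_a 0.54 [455.0, 285.3] [ 487.1 -317.9   40. ]
top pan_left 0.92 [258.4, 234.5] [604.3  95.2  40. ]
top pan_right 0.86 [363.9, 243.2] [ 580.7 -129.5   40. ]
55 6 [ 566.1 -121.8   71.5]
75 92 [ 575.7 -133.6   85.5]
95 178 [ 574.8 -135.1  106.5]
55 181 [ 483.6 -330.7   65. ]
75 258 [ 485.8 -328.2   85.1]
95 178 [ 484.2 -329.3  100.4]
[511.58259469 309.90622952  50.        ]
```

View pics/p3.png

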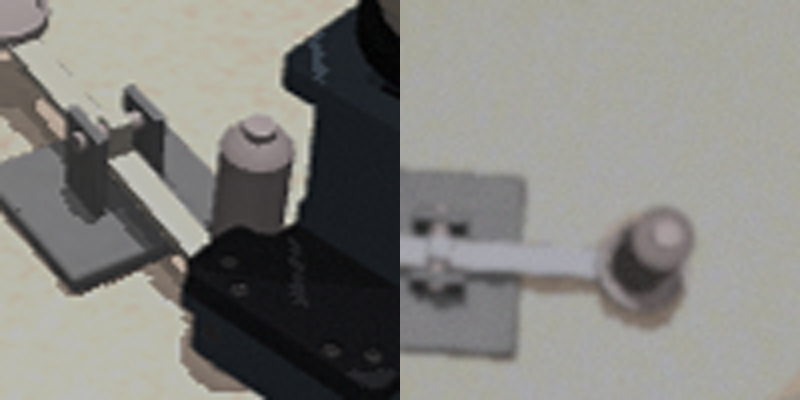

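The first cartridge stands released in the right pan, leaning slightly outwards with it. Now grip the second and lift it.

```bash
python3 -m inch '[[[0,0,-5,0,0,0,9.12],[0,0,-10,0,0,0,9.12],[0,0,-11.8,0,0,0,9.12],[0,0,-11.8,0,0,0,9.12],[0,0,-11.8,0,0,0,2],[0,0,-11.8,0,0,0,2],[0,0,-11.8,0,0,0,2],[0,0,-11.8,0,0,0,2],[0,0,-11.8,0,0,0,2],[0,0,-11.8,0,0,0,2],[0,0,-11.8,0,0,0,2],[0,0,-6,0,0,0,2],[0,0,0,0,0,0,2],[0,0,4,0,0,0,2],[0,0,4,0,0,0,2]]]'
python3 - <<'E'
from h import *
c=dict(np.load("/tmp/p3_top.npz"));P=cloud(c)
m=(c["range_z"]>0)&(np.hypot(P[...,0]-600,P[...,1]-91)<45)&(P[...,2]>30)&(P[...,2]<56)&(abs(P[...,1]-91)<40)
Q=P[m];print(len(Q),Q.min(0).round(),Q.max(0).round())
h,e=np.histogram(Q[:,2],10);print(h,e.round(1))
R=Q[Q[:,1]>70];print(cv2.minEnclosingCircle(R[:,:2].astype(np.float32)))
E
```

```text
t: 12.82
ee_pos: [487.1, -328.5, 213.2]
tcp_rot: [0.642, 0.767, 0.0, 0.003]
contact_force: [0.5, -0.1, -1.8]
gripper_width: 0.337
grip_force: 30.0
482 [572.  51.  38.] [621. 112.  56.]
[  4   9  25  58  80 119  85  49  38  15] [38.1 39.9 41.6 43.4 45.1 46.9 48.7 50.4 52.2 53.9 55.7]
((596.8251953125, 87.37579345703125), 25.295272827148438)
```

```bash
python3 -m inch '[[[2,6,0,0,0,10,2],[4,12,0,0,0,20,2],[6,18,0,0,0,30,2],[8,24,0,0,0,40,2],[10,30,0,0,0,50,2],[11.2,36,0,0,0,60,2],[11.2,41.6,0,0,0,70,2],[11.2,41.6,0,0,0,75,2],[11.2,41.6,-5,0,0,75,2],[11.2,41.6,-9,0,0,75,2],[11.2,41.6,-10.3,0,0,75,2],[11.2,41.6,-10.3,0,0,75,2],[11.2,41.6,-10.3,0,0,75,2]]]'; python3 look.py 597 88 p4
```

```text
t: 14.45
ee_pos: [598.6, 88.5, 108.2]
tcp_rot: [0.043, 0.999, 0.0, 0.001]
contact_force: [0.7, 0.2, -0.3]
gripper_width: 0.336
grip_force: 30.0
[598.6  88.5 108.2]
side crop origin 257 162
side cartridge_a 0.78 [377.0, 297.1] [ 577.1 -129.5   40. ]
side cartridge_a 0.75 [318.3, 222.6] [616.1 112.9  40. ]
side pan_left 0.74 [316.6, 228.4] [602.1  98.5  40. ]
side pan_right 0.67 [379.3, 297.9] [ 579.3 -133.4   40. ]
top crop origin 201 171
top cartridge_a 0.9 [365.0, 243.8] [ 579.4 -131.8   40. ]
top cartridge_a 0.56 [159.7, 279.2] [512.9 302.8  40. ]
top pan_right 0.65 [360.9, 243.0] [ 581.4 -123.1   40. ]
```

View pics/p4.png

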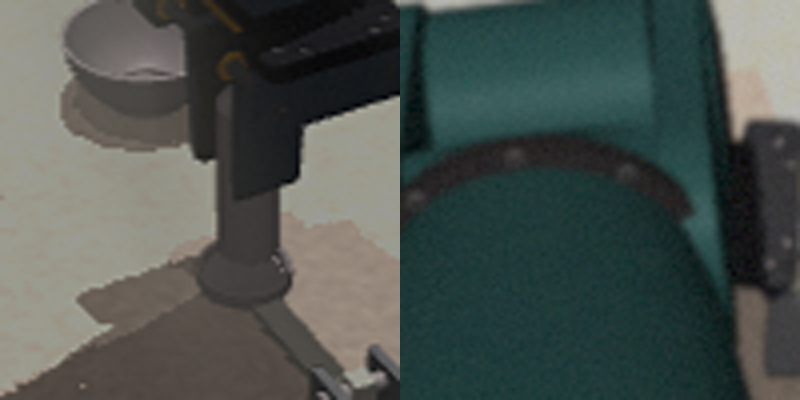

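Side view: the cartridge (216–280) is centred over the left dish (197–293) to within about 1 px. Lower it to the raised pan and release.

```bash
python3 -m inch '[[[-0.1,0.05,-0.6,0,0,0,2],[-0.1,0.05,-0.9,0,0,0,2],[-0.1,0.05,-1.1,0,0,0,2],[-0.1,0.05,-1.25,0,0,0,2],[-0.1,0.05,-1.3,0,0,0,2],[-0.1,0.05,-1.3,0,0,0,2],[-0.1,0.05,-1.3,0,0,0,2]]]'; python3 -m inch '[[[0,0,0,0,0,0,3.6],[0,0,0,0,0,0,4.2],[0,0,0,0,0,0,6],[0,0,0,0,0,0,9.12],[0,0,0,0,0,0,9.12],[0,0,4,0,0,0,9.12],[0,0,9,0,0,0,9.12],[0,0,13,0,0,0,9.12],[-6,10,13,0,0,0,9.12],[-9,18,13,0,0,0,9.12],[-9,18,13,0,0,0,9.12],[-9,18,13,0,0,0,9.12],[-9,18,13,0,0,0,9.12],[-9,18,13,0,0,0,9.12],[-9,18,13,0,0,0,9.12],[-9,18,13,0,0,0,9.12],[-9,18,13,0,0,0,9.12],[-9,18,13,0,0,0,9.12]]]'; python3 look.py 588 -15 p5; python3 - <<'E'
from h import *
for n in("side","top"):
    c=dict(np.load(f"/tmp/p5_{n}.npz"));P=cloud(c)
    for nm,x,y in(("R",579,-130),("L",597,88)):
        for z0,z1 in((55,80),(80,105),(105,120),(122,150)):
            m=(c["range_z"]>0)&(np.hypot(P[...,0]-x,P[...,1]-y)<32)&(P[...,2]>z0)&(P[...,2]<z1);Q=P[m]
            if len(Q):print(n,nm,z0,len(Q),np.round((Q.min(0)+Q.max(0))/2,1),"zmax",Q[:,2].max().round(1))
c=dict(np.load("/tmp/p5_side.npz"));cv2.imwrite("pics/p5b.png",cv2.resize(c["image"][190:340,260:440],(720,600)))
E
```

```text
t: 15.72
ee_pos: [596.8, 88.9, 94.0]
tcp_rot: [0.043, 0.999, 0.0, 0.0]
contact_force: [-0.7, -0.6, 0.0]
gripper_width: 0.335
grip_force: 30.0
t: 17.98
ee_pos: [506.8, 268.8, 223.9]
tcp_rot: [0.043, 0.999, -0.0, -0.0]
contact_force: [-0.1, -0.1, 0.7]
gripper_width: 1.0
grip_force: 0.0
[506.8 268.8 223.9]
side crop origin 284 191
side cartridge_a 0.91 [374.4, 295.1] [ 576.5 -122.8   40. ]
side cartridge_a 0.8 [320.3, 227.7] [609.7  96.1  40. ]
side pan_left 0.97 [316.9, 225.9] [607.4 105.1  40. ]
side pan_right 0.96 [378.6, 296.7] [ 580.2 -130.3   40. ]
top crop origin 250 175
top cartridge_a 0.68 [364.2, 243.2] [ 580.7 -130.2   40. ]
top cartridge_a 0.67 [257.1, 234.4] [604.5  97.9  40. ]
top pan_left 0.78 [259.1, 236.6] [599.6  93.7  40. ]
top pan_right 0.57 [366.0, 243.3] [ 580.4 -134.    40. ]
top pan_right 0.32 [164.7, 204.6] [673.9 296.8  40. ]
side R 55 174 [ 575.7 -132.8   67.5] zmax 80.0
side R 80 189 [ 574.9 -135.    92.5] zmax 104.9
side R 105 123 [ 575.1 -134.6  112.5] zmax 119.9
side R 122 189 [ 577.5 -134.9  129.5] zmax 137.0
side L 55 155 [594.2  83.3  67.5] zmax 79.8
side L 80 165 [596.4  83.5  92.4] zmax 104.7
side L 105 93 [595.1  79.8 112.6] zmax 119.9
side L 122 209 [596.   82.3 134.9] zmax 147.3
top R 55 39 [ 574.9 -125.6   67.6] zmax 79.8
top R 80 36 [ 574.1 -125.2   92.9] zmax 104.7
top R 105 24 [ 573.2 -127.4  112.2] zmax 119.4
top R 122 197 [ 578.1 -132.2  130.6] zmax 138.9
top L 55 27 [585.3  91.3  66.1] zmax 76.8
top L 80 32 [588.4  85.7  92.2] zmax 104.1
top L 105 23 [590.7  84.4 112.4] zmax 118.9
top L 122 208 [596.7  85.9 136.4] zmax 149.5
```

View pics/p5b.png

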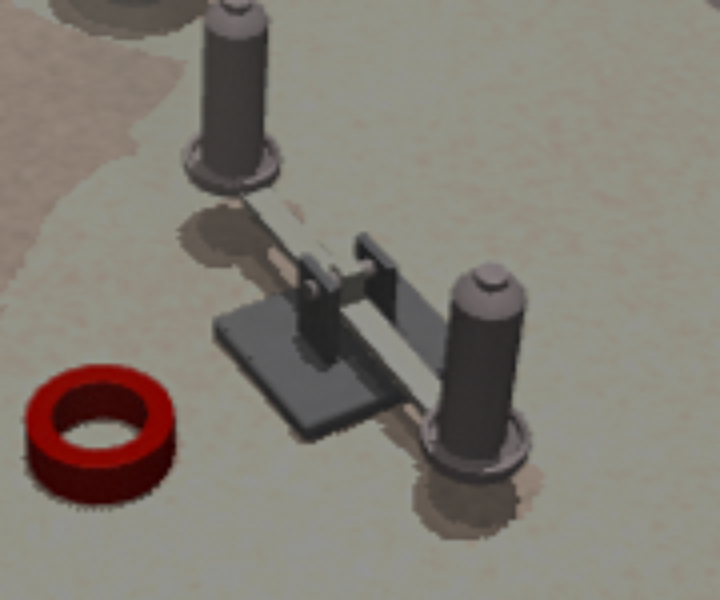

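The right pan, with the first cartridge, is down: neck tops at 137 against 148, and the picture agrees. Going above it with the tool tilted to match its lean, and rechecking that the beam hasn't moved.

```bash
python3 - <<'E'
from h import *
c=optics.read_camera("top");P=cloud(c)
for nm,x,y in(("R",579,-132),("L",597,85)):
    m=(c["range_z"]>0)&(np.hypot(P[...,0]-x,P[...,1]-y)<32)&(P[...,2]>122)&(P[...,2]<155);Q=P[m];print(nm,np.round((Q.min(0)+Q.max(0))/2,1),Q[:,2].max(),np.sort(Q[:,2])[-40:].mean())
E
python3 -m inch '[[[1,-6,0,0,0,0,9.12],[2,-12,0,0,0,0,9.12],[3,-18,0,0,0,0,9.12],[4,-24,0,0,0,0,9.12],[5.5,-30,0,1,0,0,9.12],[6.5,-36,0,2.86,-0.23,0,9.12],[7.1,-40.6,0,2.86,-0.23,0,9.12],[7.1,-40.6,-4,2.86,-0.23,0,9.12],[7.1,-40.5,-8,2.86,-0.23,0,9.12],[7.15,-40.25,-11,2.86,-0.23,0,9.12],[7.15,-40.05,-13.5,2.86,-0.23,0,9.12],[7.15,-40.05,-14,2.86,-0.23,0,9.12],[7.15,-40.05,-14,2.86,-0.23,0,9.12]]]'
python3 look.py 579 -130 p6
```

```text
R [ 578.  -132.4  131.3] 140.2399275270225 135.82798726094455
L [596.9  86.  136.7] 150.62368838852547 147.19141238868266
t: 20.05
ee_pos: [578.5, -131.7, 84.4]
tcp_rot: [0.043, 0.999, 0.025, 0.001]
contact_force: [-0.4, -1.0, -0.3]
gripper_width: 1.001
grip_force: 0.0
[ 578.5 -131.7   84.4]
side crop origin 318 227
side cartridge_a 0.94 [375.9, 296.1] [ 577.  -126.3   40. ]
side cartridge_a 0.88 [318.8, 227.5] [607.4  98.4  40. ]
side pan_left 0.57 [320.9, 227.5] [611.  96.  40.]
side pan_right 0.92 [376.3, 297.4] [ 575.6 -129.4   40. ]
top crop origin 304 178
top cartridge_a 0.54 [258.3, 236.2] [600.5  95.4  40. ]
top pan_left 0.58 [259.4, 238.9] [594.6  93.1  40. ]
```

View pics/p6.png

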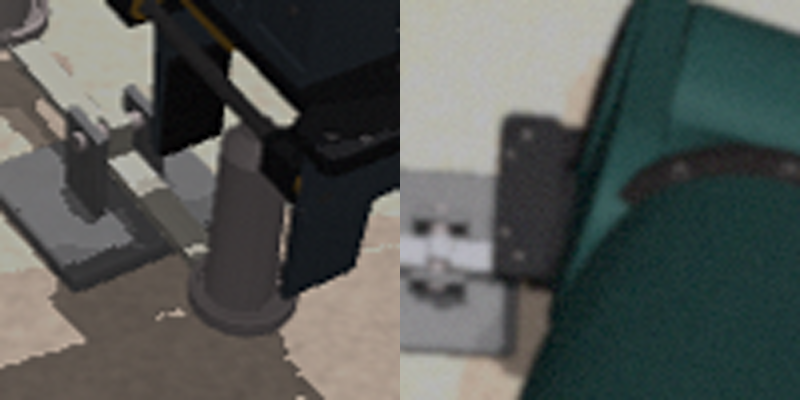

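Fingers straddle the leaning cartridge; the beam hasn't moved since the first look. Close.

```bash
python3 -m inch '[[[0,0,0,0,0,0,5],[0,0,0,0,0,0,4],[0,0,0,0,0,0,3.6],[0,0,0,0,0,0,3.4],[0,0,0,0,0,0,3.3],[0,0,0,0,0,0,2],[0,0,0,0,0,0,2],[0,0,0,0,0,0,2]]]'
```

```text
t: 21.45
ee_pos: [578.2, -131.5, 83.9]
tcp_rot: [0.043, 0.999, 0.025, 0.001]
contact_force: [0.4, 0.4, 0.5]
gripper_width: 0.338
grip_force: 30.0
```

```bash
python3 -m inch '[[[0,0,1,0,0,0,2],[0,0,3,0,0,0,2],[0,0,7,0,0,0,2],[0,0,12,-2.86,0.23,0,2],[-1,5,12,-2.86,0.23,0,2],[-2,11,12,-2.86,0.23,0,2],[-3,17,12,-2.86,0.23,0,2],[-4,23,12,-2.86,0.23,0,2],[-5,29,12,-2.86,0.23,0,2],[-6,35,12,-2.86,0.23,0,2],[-6.6,40,12,-2.86,0.23,0,2],[-6.6,44.4,12,-2.86,0.23,0,2],[-6.6,44.4,8,-2.86,0.23,0,2],[-6.6,44.4,4,-2.86,0.23,0,2],[-6.6,44.4,2.5,-2.86,0.23,0,2],[-6.6,44.4,2.5,-2.86,0.23,0,2],[-6.6,44.4,2.5,-2.86,0.23,0,2]]]'; python3 look.py 512 312 p7; python3 - <<'E'
from h import *
from scipy.spatial.transform import Rotation as Ro
print(Ro.from_quat(status.sense()["tcp_rot"]).as_matrix()[:,2].round(4))
c=dict(np.load("/tmp/p7_side.npz"))
for X in((512,312.5,60),(512,312.5,50)):
    p=c["K"]@(c["R"]@np.array(X)+c["t"]);print(X,p[:2]/p[2])
im=c["image"];im=cv2.convertScaleAbs(im[140:220,188:268],alpha=1.7,beta=10);cv2.imwrite("pics/p7b.png",cv2.resize(im,(600,600),interpolation=cv2.INTER_CUBIC))
E
```

```text
t: 23.58
ee_pos: [513.2, 312.8, 110.7]
tcp_rot: [0.043, 0.999, 0.001, 0.001]
contact_force: [0.5, 0.1, -0.7]
gripper_width: 0.338
grip_force: 30.0
[513.2 312.8 110.7]
side crop origin 167 124
side cartridge_a 0.89 [226.5, 183.8] [527.7 349.4  40. ]
side cartridge_a 0.69 [318.3, 231.9] [598.3  87.   40. ]
side pan_left 0.87 [315.9, 230.7] [596.5  93.   40. ]
side pan_right 0.71 [380.7, 295.6] [ 585.  -130.2   40. ]
side pan_right 0.38 [317.7, 232.9] [595.4  84.9  40. ]
top crop origin 93 214
top cartridge_a 0.68 [262.1, 235.0] [602.9  87.3  40. ]
top cartridge_a 0.51 [310.5, 304.5] [453.4 -13.2  40. ]
top pan_left 0.9 [263.0, 238.7] [594.9  85.4  40. ]
top pan_right 0.55 [363.2, 242.6] [ 582.1 -128.1   40. ]
[ 3.e-04  1.e-04 -1.e+00]
(512, 312.5, 60) [227.17043967 186.07469407]
(512, 312.5, 50) [227.60939044 189.89141581]
```

View pics/p7b.png

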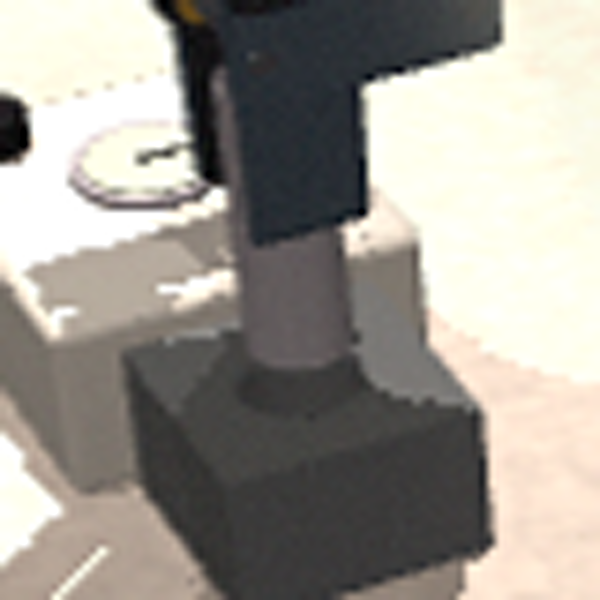

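Hole and cartridge line up laterally to within 0.3 px, but the depth direction needs a better number. I'll segment the hole in the first, unobstructed pictures.

```bash
python3 - <<'E'
from h import *
for n,(u,v) in(("side",(228,191)),("top",(152,278))):
    c=dict(np.load(f"/tmp/p7_{n}.npz"));g=cv2.imread(f"pics/{n}0.png").max(2).astype(np.uint8)
    G=cv2.resize(g[v-20:v+21,u-20:u+21],None,fx=8,fy=8,interpolation=cv2.INTER_CUBIC)
    w=G[84:244,84:244];a,b_=np.percentile(w,[10,80]);
    for f in(.4,.5,.6):
        _,b=cv2.threshold(G,a+(b_-a)*f,255,cv2.THRESH_BINARY_INV);k,l,st,ce=cv2.connectedComponentsWithStats(b)
        i=l[164,164];cn=max(cv2.findContours((l==i).astype(np.uint8),0,1)[0],key=len)
        (ex,ey),ax,an=cv2.fitEllipse(cn);px=((ex+.5)/8-.5+u-20,(ey+.5)/8-.5+v-20)
        print(n,f,i,np.round(px,2),np.round(np.array(ax)/8,1),round(an),world(c,*px,50).round(1))
    for X in((513.2,312.8,50),):
        p=c["K"]@(c["R"]@np.array(X)+c["t"]);print("pred",X,p[:2]/p[2])
# cartridge foot in side view: lower front edge
c=dict(np.load("/tmp/p7_side.npz"));g=c["image"].max(2);print(g[180:200,218:240:2])
th=np.linspace(0,2*np.pi,90);s=status.sense()["ee_pos"]
for fz in(60,61):
    F=np.stack([s[0]+16*np.cos(th),s[1]+16*np.sin(th),th*0+fz],-1);p=(F@c["R"].T+c["t"])@c["K"].T;p=p[:,:2]/p[:,2:];print("foot pred u",p[:,0].min(),p[:,0].max(),"vmax",p[:,1].max(),s)
E
```

```text
side 0.4 1 [227.59 190.66] [ 8.6 16.7] 85 [510.6 309.9  50. ]
side 0.5 3 [227.63 190.62] [ 8.9 17.2] 85 [510.7 309.9  50. ]
side 0.6 3 [227.66 190.6 ] [ 9.2 17.5] 85 [510.8 310.   50. ]
pred (513.2, 312.8, 50) [228.03156331 189.65509565]
top 0.4 1 [153.4 279.2] [16.  16.9] 56 [512.1 313.   50. ]
top 0.5 2 [153.37 279.19] [16.6 17.5] 56 [512.2 313.   50. ]
top 0.6 4 [153.35 279.14] [17.1 18. ] 54 [512.3 313.1  50. ]
pred (513.2, 312.8, 50) [153.49794349 278.69909918]
[[69 51 51 50 51 52 50 46 45 66 67]
 [69 52 51 51 53 52 51 46 44 68 66]
 [68 51 50 51 52 50 51 48 39 67 65]
 [68 52 49 51 54 51 50 46 38 68 66]
 [36 41 52 52 54 52 51 48 40 61 66]
 [36 37 51 51 53 51 52 46 40 61 65]
 [37 37 51 51 54 51 51 48 49 68 65]
 [34 35 51 52 52 51 51 50 36 63 66]
 [36 34 35 53 54 52 55 33 30 56 66]
 [35 31 28 32 36 35 32 29 28 49 66]
 [34 27 26 28 28 31 30 29 27 29 68]
 [34 24 27 29 28 30 31 30 28 26 64]
 [35 25 27 28 30 30 30 29 29 34 37]
 [34 27 26 28 30 31 31 29 32 33 35]
 [34 35 26 27 29 31 30 32 35 35 37]
 [35 35 35 32 30 31 32 34 33 36 35]
 [34 36 34 36 35 36 36 35 35 37 35]
 [36 34 35 34 34 35 35 35 35 34 36]
 [34 35 34 36 33 35 35 35 35 35 33]
 [35 36 37 36 36 34 36 37 35 31 29]]
foot pred u 219.9129332268596 234.69309019827696 vmax 190.13828441662636 [512.34405367 312.49565401 109.20493827]
foot pred u 219.8651851278396 234.65269121271427 vmax 189.75297518794363 [512.34405367 312.49565401 109.20493827]
```

```bash
python3 -m inch '[[[-0.1,-0.1,-0.4,0,0,0,2],[-0.1,-0.1,-0.7,0,0,0,2],[-0.1,-0.1,-0.7,0,0,0,2],[-0.1,-0.1,-0.7,0,0,0,2]]]'; python3 - <<'E'
from h import *
c=optics.read_camera("side");s=status.sense()["ee_pos"];print(s)
th=np.linspace(0,2*np.pi,90)
for nm,X,r in(("foot",(s[0],s[1],s[2]-49),16),("well top-est",(512.2,313,50),18),("well side-est",(510.7,310,50),18)):
    F=np.stack([X[0]+r*np.cos(th),X[1]+r*np.sin(th),th*0+X[2]],-1);p=(F@c["R"].T+c["t"])@c["K"].T;p=p[:,:2]/p[:,2:];print(nm,p.min(0).round(1),p.max(0).round(1),p.mean(0).round(1))
g=c["image"].max(2);print(g[183:200,214:242])
im=cv2.convertScaleAbs(c["image"][140:220,188:268],alpha=1.7,beta=10);cv2.imwrite("pics/p8.png",cv2.resize(im,(600,600),interpolation=cv2.INTER_CUBIC))
E
```

```text
t: 24.48
ee_pos: [511.3, 311.4, 101.9]
tcp_rot: [0.043, 0.999, -0.0, -0.0]
contact_force: [0.6, 0.4, -2.1]
gripper_width: 0.341
grip_force: 30.0
[511.28960262 311.49839506 101.96353986]
foot [220. 185.] [234.8 193.2] [227.5 189.1]
well top-est [219.3 185.2] [235.8 194.4] [227.7 189.8]
well side-est [219.3 186. ] [235.9 195.3] [227.7 190.6]
[[73 69 67 67 68 59 51 50 52 50 52 51 52 50 53 52 49 47 45 44 38 62 68 67
  66 66 67 66]
 [79 71 68 68 46 37 47 51 51 52 51 53 52 52 51 51 49 49 47 42 36 36 61 67
  66 66 68 67]
 [47 45 40 38 34 35 46 49 51 50 51 53 52 51 51 51 51 49 45 43 37 30 61 67
  67 65 67 67]
 [44 45 44 37 34 35 47 48 50 51 52 52 53 51 51 52 49 49 47 44 46 63 68 67
  66 66 66 67]
 [44 46 45 37 33 33 45 48 51 51 52 53 53 51 51 52 51 50 48 43 40 42 63 67
  66 66 67 67]
 [45 47 37 36 34 35 44 49 51 51 51 51 52 52 50 52 50 48 48 45 37 43 59 65
  66 67 66 66]
 [46 37 36 34 34 33 41 48 50 51 51 51 53 51 51 50 50 49 46 46 37 29 49 65
  67 67 66 66]
 [36 34 36 36 33 32 35 49 51 51 53 52 53 53 52 51 52 50 47 45 36 26 27 63
  69 66 65 66]
 [35 33 35 35 34 30 24 35 49 52 51 53 53 53 51 52 52 50 52 38 28 26 26 34
  63 68 67 67]
 [35 34 35 35 36 31 25 25 32 44 55 54 56 55 53 54 55 43 33 28 28 27 32 33
  63 70 69 70]
 [33 35 35 33 35 33 27 23 25 27 33 34 36 39 34 32 32 30 29 28 32 34 35 35
  37 37 37 37]
 [35 35 36 33 35 35 36 31 25 26 28 28 30 28 31 29 29 28 31 33 33 36 36 35
  34 35 35 35]
 [35 35 34 34 35 35 34 34 36 33 32 31 30 31 32 26 31 35 35 34 32 35 35 36
  35 36 35 35]
 [34 34 36 34 34 34 33 36 35 35 34 35 35 36 35 35 35 34 35 37 36 34 34 36
  36 35 36 36]
 [35 34 35 34 35 35 35 35 35 35 36 35 35 35 35 35 35 35 36 36 35 35 35 34
  36 35 36 33]
 [36 36 36 34 34 36 34 34 34 35 35 33 35 35 35 36 34 35 35 34 35 36 33 35
  33 32 31 30]
 [35 35 36 35 36 34 34 36 35 35 35 35 35 35 36 36 36 36 35 34 34 33 31 30
  29 29 28 28]]
```

View pics/p8.png

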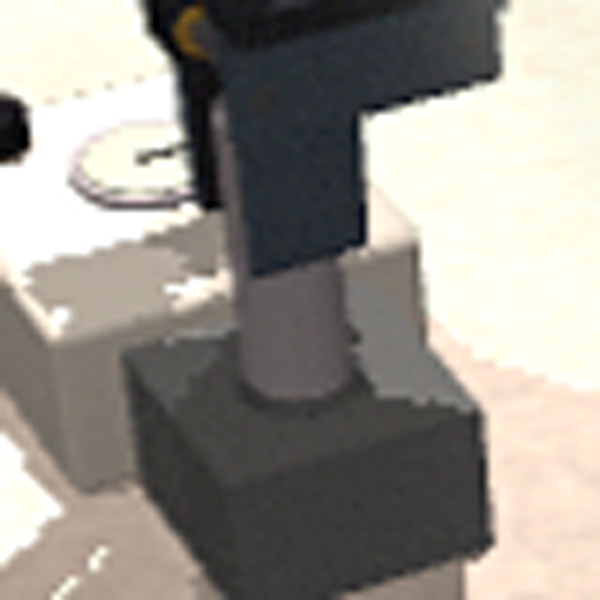

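```bash
python3 -m inch '[[[0,-0.12,0,0,0,0,2],[0,-0.12,-0.15,0,0,0,2],[0,-0.12,-0.3,0,0,0,2],[0,-0.12,-0.35,0,0,0,2],[0,-0.12,-0.35,0,0,0,2]]]';python3 -m inch '[[[0,0,-0.05,0,0,0,2],[0,0,-0.1,0,0,0,2],[0,0,-0.1,0,0,0,2]]]';python3 -m inch '[[[0,0,-0.05,0,0,0,2],[0,0,-0.1,0,0,0,2],[0,0,-0.1,0,0,0,2]]]'
```

```text
t: 25.15
ee_pos: [511.2, 310.2, 98.3]
tcp_rot: [0.043, 0.999, -0.0, -0.0]
contact_force: [0.3, 0.0, -1.6]
gripper_width: 0.339
grip_force: 30.0
t: 25.52
ee_pos: [511.2, 310.2, 97.4]
tcp_rot: [0.043, 0.999, -0.0, -0.0]
contact_force: [-0.0, 0.0, -0.6]
gripper_width: 0.34
grip_force: 30.0
t: 25.9
ee_pos: [511.2, 310.2, 96.4]
tcp_rot: [0.043, 0.999, -0.0, -0.0]
contact_force: [-0.1, -0.6, -1.7]
gripper_width: 0.335
grip_force: 30.0
```

```bash
for i in 1 2; do python3 -m inch '[[[0,0,-0.06,0,0,0,2],[0,0,-0.12,0,0,0,2],[0,0,-0.12,0,0,0,2]]]'|grep -E "ee_pos|contact|t:"; done;python3 -m inch '[[[0,0,-0.1,0,0,0,2],[0,0,-0.2,0,0,0,2],[0,0,-0.2,0,0,0,2]]]'|grep -E "ee_pos|contact|t:"
```

```text
t: 26.28
ee_pos: [511.2, 310.2, 95.1]
tcp_rot: [0.043, 0.999, -0.0, -0.0]
contact_force: [0.4, 0.0, -1.5]
t: 26.65
ee_pos: [511.2, 310.2, 93.9]
tcp_rot: [0.043, 0.999, -0.0, -0.0]
contact_force: [0.0, 0.3, -1.3]
t: 27.02
ee_pos: [511.2, 310.2, 91.9]
tcp_rot: [0.043, 0.999, -0.0, -0.0]
contact_force: [-0.9, 0.0, -1.1]
```

The foot is about 7 mm into the well with no side force. Continue down to the seat.

```bash
python3 -m inch '[[[0,0,-0.2,0,0,0,2],[0,0,-0.4,0,0,0,2],[0,0,-0.6,0,0,0,2],[0,0,-0.7,0,0,0,2],[0,0,-0.7,0,0,0,2]]]'|grep -E "ee_pos|contact|t:"
for i in 1 2; do python3 -m inch '[[[0,0,-0.05,0,0,0,2],[0,0,-0.1,0,0,0,2],[0,0,-0.15,0,0,0,2],[0,0,-0.15,0,0,0,2]]]'|grep -E "ee_pos|contact|t:"; done
```

```text
t: 27.65
ee_pos: [511.2, 310.2, 84.9]
tcp_rot: [0.043, 0.999, -0.0, -0.0]
contact_force: [-0.2, -0.3, -1.5]
t: 28.15
ee_pos: [511.2, 310.2, 83.5]
tcp_rot: [0.043, 0.999, -0.0, -0.0]
contact_force: [-0.0, -0.2, -1.5]
t: 28.65
ee_pos: [511.2, 310.2, 82.0]
tcp_rot: [0.043, 0.999, -0.0, -0.0]
contact_force: [-1.0, 0.7, -1.1]
```

```bash
for i in 1 2 3 4; do python3 -m inch '[[[0,0,-0.05,0,0,0,2],[0,0,-0.1,0,0,0,2],[0,0,-0.1,0,0,0,2]]]'|grep -E "ee_pos|contact|t:"; done
```

```text
t: 29.02
ee_pos: [511.2, 310.2, 81.0]
tcp_rot: [0.043, 0.999, -0.0, -0.0]
contact_force: [0.3, -0.6, -1.0]
t: 29.4
ee_pos: [511.2, 310.2, 80.0]
tcp_rot: [0.043, 0.999, -0.0, -0.0]
contact_force: [-0.2, -0.6, -1.5]
t: 29.78
ee_pos: [511.2, 310.2, 79.0]
tcp_rot: [0.043, 0.999, -0.0, -0.0]
contact_force: [-0.3, -0.2, -1.0]
t: 30.15
ee_pos: [511.2, 310.2, 78.0]
tcp_rot: [0.043, 0.999, -0.0, -0.0]
contact_force: [0.3, -0.8, -1.3]
```

```bash
for i in 1 2 3 4; do python3 -m inch '[[[0,0,-0.05,0,0,0,2],[0,0,-0.1,0,0,0,2],[0,0,-0.1,0,0,0,2]]]'|grep -E "ee_pos|contact|t:"; done
```

```text
t: 30.52
ee_pos: [511.2, 310.2, 77.0]
tcp_rot: [0.043, 0.999, -0.0, -0.0]
contact_force: [-1.3, 0.2, -1.9]
t: 30.9
ee_pos: [511.3, 310.3, 76.1]
tcp_rot: [0.043, 0.999, -0.0, 0.0]
contact_force: [-0.5, 0.9, -0.3]
t: 31.28
ee_pos: [511.3, 310.3, 75.1]
tcp_rot: [0.043, 0.999, 0.0, 0.0]
contact_force: [0.5, -0.5, 2.3]
t: 31.65
ee_pos: [511.3, 310.3, 74.0]
tcp_rot: [0.043, 0.999, 0.0, 0.0]
contact_force: [-0.2, -0.1, 2.8]
```

Seat contact at a TCP height of about 76, now sliding at about 4 N.

```bash
for i in 1 2 3; do python3 -m inch '[[[0,0,-0.05,0,0,0,2],[0,0,-0.1,0,0,0,2],[0,0,-0.1,0,0,0,2]]]'|grep -E "ee_pos|contact|t:"; done
```

```text
t: 32.02
ee_pos: [511.2, 310.3, 73.0]
tcp_rot: [0.043, 0.999, 0.0, 0.0]
contact_force: [0.0, 0.1, 2.3]
t: 32.4
ee_pos: [511.3, 310.3, 72.0]
tcp_rot: [0.043, 0.999, 0.0, 0.0]
contact_force: [-0.3, -0.4, 2.3]
t: 32.78
ee_pos: [511.2, 310.2, 71.0]
tcp_rot: [0.043, 0.999, -0.0, -0.0]
contact_force: [-0.2, 0.6, 2.3]
```

```bash
for i in 1 2; do python3 -m inch '[[[0,0,-0.03,0,0,0,2],[0,0,-0.05,0,0,0,2],[0,0,-0.05,0,0,0,2]]]'|grep -E "ee_pos|contact|t:"; done
```

```text
t: 33.15
ee_pos: [511.2, 310.3, 70.5]
tcp_rot: [0.043, 0.999, 0.0, 0.0]
contact_force: [-0.0, -0.1, 2.1]
t: 33.52
ee_pos: [511.2, 310.2, 70.0]
tcp_rot: [0.043, 0.999, -0.0, -0.0]
contact_force: [0.5, 0.2, 1.6]
```

```bash
for i in 1 2; do python3 -m inch '[[[0,0,-0.03,0,0,0,2],[0,0,-0.05,0,0,0,2],[0,0,-0.05,0,0,0,2]]]'|grep -E "ee_pos|contact|t:"; done
```

```text
t: 33.9
ee_pos: [511.2, 310.2, 69.5]
tcp_rot: [0.043, 0.999, -0.0, -0.0]
contact_force: [0.2, -0.1, 2.2]
t: 34.28
ee_pos: [511.3, 310.3, 69.1]
tcp_rot: [0.043, 0.999, 0.0, 0.0]
contact_force: [-1.3, -1.1, 4.4]
```

```bash
for i in 1 2; do python3 -m inch '[[[0,0,-0.03,0,0,0,2],[0,0,-0.05,0,0,0,2],[0,0,-0.05,0,0,0,2]]]'|grep -E "ee_pos|contact|t:"; done
```

```text
t: 34.65
ee_pos: [511.4, 310.3, 68.8]
tcp_rot: [0.043, 0.999, 0.0, 0.0]
contact_force: [-1.1, 0.2, 6.8]
t: 35.02
ee_pos: [511.5, 310.4, 68.4]
tcp_rot: [0.043, 0.999, 0.0, 0.0]
contact_force: [-1.6, -1.0, 9.0]
```

```bash
python3 -m inch '[[[0,0,-0.03,0,0,0,2],[0,0,-0.05,0,0,0,2],[0,0,-0.05,0,0,0,2],[0,0,-0.05,0,0,0,2]]]'|grep -E "ee_pos|contact|t:"
```

```text
t: 35.52
ee_pos: [511.5, 310.3, 68.0]
tcp_rot: [0.043, 0.999, 0.0, 0.0]
contact_force: [-1.7, -0.6, 11.2]
```

Home at about 12 N. Release and retreat.

```bash
python3 -m inch '[[[0,0,0,0,0,0,3.5],[0,0,0,0,0,0,4],[0,0,0,0,0,0,5],[0,0,0,0,0,0,5],[0,0,0,0,0,0,5],[0,0,3,0,0,0,5],[0,0,8,0,0,0,5],[0,0,14,0,0,0,5],[-3,8,14,0,0,0,5],[-6,14,14,0,0,0,5],[-10,20,14,0,0,0,5],[-10,25,14,0,0,0,5],[-10,25,14,0,0,0,5],[-10,25,14,0,0,0,5]]]'; python3 look.py 512 312 p9; python3 - <<'E'
from h import *
for n in("side","top"):
    c=dict(np.load(f"/tmp/p9_{n}.npz"));P=cloud(c)
    for nm,x,y,zz in(("W",511,310,((60,80),(80,104),(104,130))),("L",597,88,((55,80),(80,110),(115,150)))):
        for z0,z1 in zz:
            m=(c["range_z"]>0)&(np.hypot(P[...,0]-x,P[...,1]-y)<26)&(P[...,2]>z0)&(P[...,2]<z1);Q=P[m]
            if len(Q):print(n,nm,z0,len(Q),np.round((Q.min(0)+Q.max(0))/2,1),"ztop",np.sort(Q[:,2])[-15:].mean().round(1))
c=dict(np.load("/tmp/p9_side.npz"));cv2.imwrite("pics/p9b.png",cv2.resize(c["image"][120:270,170:370],(800,600)))
E
```

```text
t: 37.28
ee_pos: [410.8, 560.9, 207.2]
tcp_rot: [0.042, 0.999, -0.0, -0.0]
contact_force: [0.1, -0.0, -0.5]
gripper_width: 0.547
grip_force: 0.0
[410.8 560.9 207.2]
side crop origin 167 124
side cartridge_a 0.9 [317.9, 235.0] [591.8  79.   40. ]
side cartridge_a 0.69 [231.1, 200.6] [504.9 285.2  40. ]
side pan_left 0.93 [317.6, 231.3] [598.3  89.3  40. ]
side pan_right 0.5 [382.3, 399.9] [ 443.7 -307.5   40. ]
top crop origin 93 214
top cartridge_a 0.54 [158.1, 278.8] [513.8 306.2  40. ]
top cartridge_a 0.52 [261.2, 233.8] [605.6  89.2  40. ]
top pan_right 0.78 [364.7, 244.7] [ 577.5 -131.1   40. ]
side W 60 115 [509.4 304.7  69.9] ztop 78.2
side W 80 142 [510.  306.2  91.8] ztop 102.2
side W 104 141 [510.6 305.5 113.8] ztop 121.6
side L 55 168 [596.7  83.4  67.6] ztop 79.2
side L 80 190 [593.9  87.4  95.2] ztop 108.6
side L 115 182 [596.3  89.7 125.8] ztop 135.0
top W 60 46 [509.9 304.9  70. ] ztop 76.6
top W 80 57 [510.2 305.2  92.5] ztop 101.1
top W 104 218 [510.9 309.9 114.8] ztop 123.5
top L 55 41 [594.6  87.3  67.8] ztop 76.1
top L 80 55 [594.5  89.3  95. ] ztop 107.3
top L 115 205 [597.1  92.3 129.8] ztop 137.7
```

View pics/p9b.png

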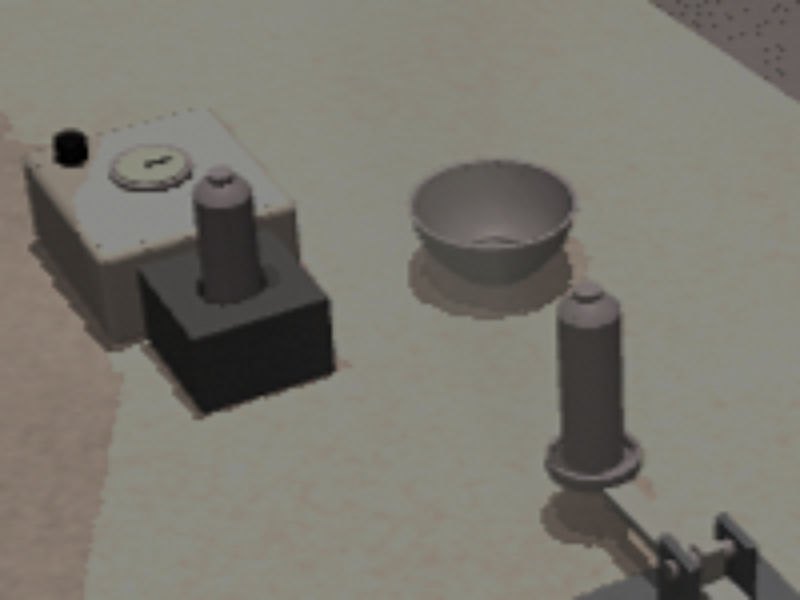

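The heavy cartridge stands upright and deep in the well (crop about (228, 235)), and the spent one stands in its pan (about (590, 385)).

```bash
python3 -c "
from rig import order
print(order.sign_off())"
```

```text
the job is handed in; nothing more can be done
None
```

I handed the job in at about 37 s. The heavier cartridge (right pan dropped) is home in the pump's well, pressed to about 12 N. The spent one is standing on the left pan, and I haven't seen the judge's verdict.

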